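Stack and weigh down two glue-ups

ROBOT

A 6-joint arm with a two-finger parallel gripper is mounted at the origin on the work surface; the furniture and walls round the work are solid. World frame = base frame: x ahead of the robot, y to its left, z up, the work surface at z = 0. Lengths are in m, angles in rad, forces in N, time in s.
With the tool pointing down it reaches from about 0.325 to 0.85 m from the base axis. Payload 4.4 kg.
Tool frame: the origin (TCP) lies on the front face of the gripper's body, between the roots of the fingers; the fingertips stand 97 mm ahead of it and the grasp point (between the pads) lies 78 mm ahead of it; z points along the fingers, y is the line along which they close (so a half turn about z gives the same grasp; the last joint's range is limited). The gripper opens to 94 mm and grips with 3 to 60 N. Pads are 16 mm wide; open, the fingers measure 119 mm over their backs; the gripper's body (75 mm by 177 mm) begins 78 mm behind the grasp point.
Start: joints at [1.091, 0.207, 1.542, -0, 1.393, -0.15], TCP at [0.186, 0.544, 0.303] pointing down, gripper open.
Joint ranges: [-2.73, 2.73], [-0.86, 2.22], [0.23, 2.46], [-1.11, 4.25], [0.08, 2.63], [-2.82, 2.82]. Speed limits (rad/s): [2.79, 2.79, 3.14, 3.14, 3.14, 3.14].

INTERFACE

Orientations are given as a unit quaternion [x, y, z, w].
In Python, from workcell import manip, planner, sensors, vision gives the robot as it stands. Calls block until the motion is done:
- manip.goto(position, orientation): joint-space move of the TCP to a pose.
- manip.move_linear(position, feed=0.15, ori=None, force_limit=None): straight line of the TCP; ori=None keeps the orientation; feed is the mean speed in m/s. With force_limit (N) it stops when the force on the tool has changed by that much, and returns True; else False.
- manip.movej(angles): joint-space move.
- manip.set_gripper(opening, effort=None): finger opening in m; effort is the grip in N (None keeps the last); returns when the fingers have stopped.
- manip.pause(seconds).
- planner.ik(position, orientation): joint angles nearest the present ones, or None.
- sensors.read_state(): the state.
- vision.camera(name): name is "side" or "top"; returns a dict with "frame" (480x640x3 uint8, red, green, blue), "mtx" (3x3 intrinsics, pixels), "k1" (the pictures are not rectified: a ray, as slopes to the right and down, at radius r is drawn at 1 + k1 r^2 times it, then the intrinsics apply), "position" and "orientation" of the camera in the world. Camera axes: x right, y up, looking along -z (the intrinsics and any distortion apply to the point x, -y, -z); pixel columns grow to the right and rows downward; lengths in m; the calibration is good to about 2 mm. A picture is of the moment at which its call begins. There is no depth.
A pose or a line that the arm cannot do raises manip.PlanningError and nothing moves.
- manip.close_job(): hands the job in; it is judged then, once.
The state is a dict: "t": time; "joint_positions": joint angles; "qd": joint speeds; "joint_efforts": joint torques, N m; "position": TCP position; "orientation": TCP orientation; "wrist_force": force on the tool from outside, world axes, zero at the start; "moment": the same for the moment, N m; "opening": finger opening in m; "grasp_force": force on a finger pad.
Only numpy, scipy, OpenCV 4.12 (cv2) and the standard library are available. Lean on these libraries where they do the work, as an engineer would, in place of code of your own. Each camera call takes 0.05 s, during which the arm holds its last target. There are 200 camera calls.

TASK

Put two glue-ups under weights. Lay the thin pale birch piece centred on the dark brown wooden strip and the steel setup block centred on the cream wooden block, each lengthwise along the piece below it; weigh them down with the red tin standing upright on the middle of the birch piece and the green tin upright on the middle of the steel block.

Things in the scene. Friction and masses are not known exactly. Their poses are not given: they have to be found in the camera images.
- cream_block_top (a point): Centre of the top face of the cream wooden block, 55 mm (its x) by 120 mm (its y) by 45 mm high, fixed to the table; its top is 45 mm above the table; z up. The steel block belongs on it, long side along long side. It changes places with the dark strip.
- dark_strip_top (a point): Centre of the top face of the flat dark brown wooden strip, 60 mm (its x) by 120 mm (its y) by 18 mm thick, fixed to the table; its top is 18 mm above the table; z up. The birch piece belongs on it, long side along long side. It changes places with the cream block.
- steel_block_centre (a point): Centre (half-way up) of the loose grey steel setup block with rows of dark holes, 51 mm (its x) by 76 mm (its y) by 25 mm high (z up); 0.4 to 0.8 kg. It lies flat on the table, on the near or the far side of the orange hose. The green tin belongs on it.
- birch_piece_centre (a point): Centre (half-way up) of the loose thin pale birch piece, 45 mm (its x) by 110 mm (its y) by 16 mm thick (z up); about 0.05 kg. It lies flat on the table, on the near or the far side of the orange hose. The red tin belongs on it.
- red_tin_centre (a point): Centre (half-way up) of the round screw tin with a red side and a grey lid with a red dot, 66 mm in diameter, 58 mm high, z up along its axis; 0.2 to 0.4 kg. It starts upright on the table.
- green_tin_centre (a point): Centre (half-way up) of the round screw tin with a green side and a grey lid with a green dot, 66 mm in diameter, 58 mm high, z up along its axis; 0.2 to 0.4 kg. It starts upright on the table.
Not all that is in view belongs to the job. There is more than one size of the part that bears steel_block_centre; the job needs the larger.

How it is judged:
At the end, for the whole second after the job is handed in: Birch flat on the dark strip, steel block flat on the cream block, each parallel within 11 degrees; red tin upright on the birch, green tin upright on the steel block; all centred within 12 mm, tilts under 6 degrees, heights within 6 mm, released and at rest (horizontal distance between birch_piece_centre and dark_strip_top below 0.012 m and z of birch_piece_centre in the frame of dark_strip_top between 0.002 and 0.014 m and angle between each of birch_piece_centre, steel_block_centre, red_tin_centre, green_tin_centre's own z axis and vertical below 0.1 rad and angle between the y axis of birch_piece_centre and the y axis of dark_strip_top, either way round below 0.2 rad and horizontal distance between steel_block_centre and cream_block_top below 0.012 m and z of steel_block_centre in the frame of cream_block_top between 0.0065 and 0.0185 m and angle between the y axis of steel_block_centre and the y axis of cream_block_top, either way round below 0.2 rad and horizontal distance between red_tin_centre and birch_piece_centre below 0.012 m and z of red_tin_centre in the frame of birch_piece_centre between 0.031 and 0.043 m and horizontal distance between green_tin_centre and steel_block_centre below 0.012 m and z of green_tin_centre in the frame of steel_block_centre between 0.0355 and 0.0475 m and linear speed of each of birch_piece, steel_block, red_tin, green_tin below 0.02 m/s); the robot touches nothing.
It also fails if it takes over 83 s, if anything falls off the work surface, if the arm or the gripper's body presses on something with over 40 N, if the wrist force passes 120 N, or if a joint passes its speed limit or range.

## Working session

There is one attempt and no reset: what is moved stays moved. The work goes in short steps, each a Python script; the robot and the scene stay as the last script left them, time stands still between calls to the robot, and variables do not carry over. Pictures are saved under pics/ and viewed, at most 14 in all, crops included, and the job is handed in when it is done.

```bash
mkdir -p pics; ls
python3 - <<'E'
from workcell import manip, planner, sensors, vision
import cv2,numpy as np
for n in("top","side"):
    c=vision.camera(n); cv2.imwrite(f"pics/{n}0.png",c["frame"][:,:,::-1]); print(n,c["mtx"].tolist(),c["k1"],c["position"],c["orientation"])
s=sensors.read_state();print(s["t"],s["orientation"])
E
```

```text
pics
top [[514.8548706131503, 0.0, 317.2758810172835], [0.0, 514.8548706131503, 236.57271106216007], [0.0, 0.0, 1.0]] 0.017940315413220893 [0.28384868 0.30863014 1.06763406] [ 0.05959239 -0.06014157 -0.70117147  0.70794795]
side [[579.6893741248292, 0.0, 330.70220760961894], [0.0, 579.6893741248292, 231.60496375779752], [0.0, 0.0, 1.0]] -0.09026854019042453 [1.33588256 0.19878349 0.8441936 ] [0.3050948  0.27892335 0.60310542 0.68218969]
0.1 [ 1.63666226e-01  9.86515224e-01 -9.83741641e-04 -3.32569367e-04]
```

View pics/top0.png

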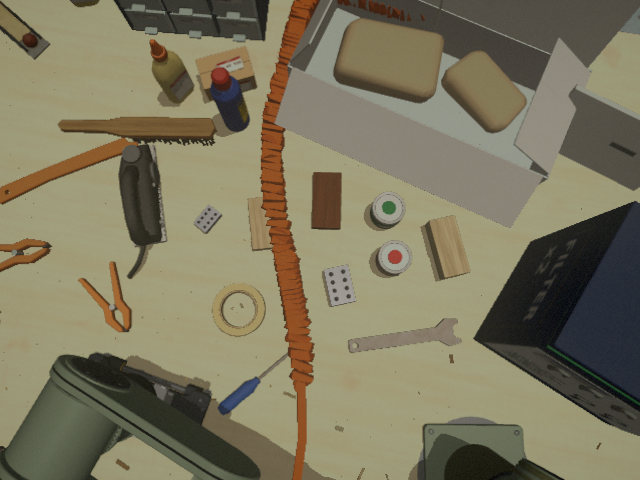

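View pics/side0.png

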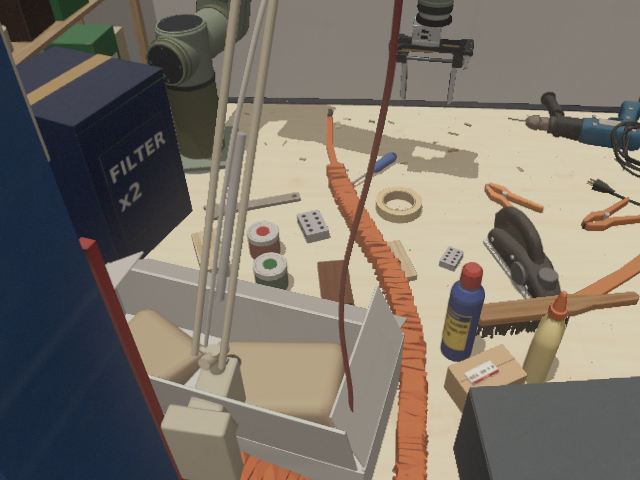

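The larger steel block is at about (340,285) in the top view, roughly 28x39 px, which matches 51x76 mm. The smaller decoy is at (208,219), about 18x25 px. The birch piece is at (260,222), partly hidden by the hose. The dark strip is at (327,200), the cream block at (447,247), the green tin at (388,209) and the red tin at (394,257). I'll check these in an enlarged crop.

Run:
```python
import cv2
a=cv2.imread("pics/top0.png")[160:320,180:480];cv2.imwrite("pics/c1.png",cv2.resize(a,None,fx=2.66,fy=2.66,interpolation=cv2.INTER_CUBIC))
a=cv2.imread("pics/side0.png")[180:330,180:480];cv2.imwrite("pics/c2.png",cv2.resize(a,None,fx=2.66,fy=2.66,interpolation=cv2.INTER_CUBIC))
```

```text
(no output)
```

View pics/c1.png

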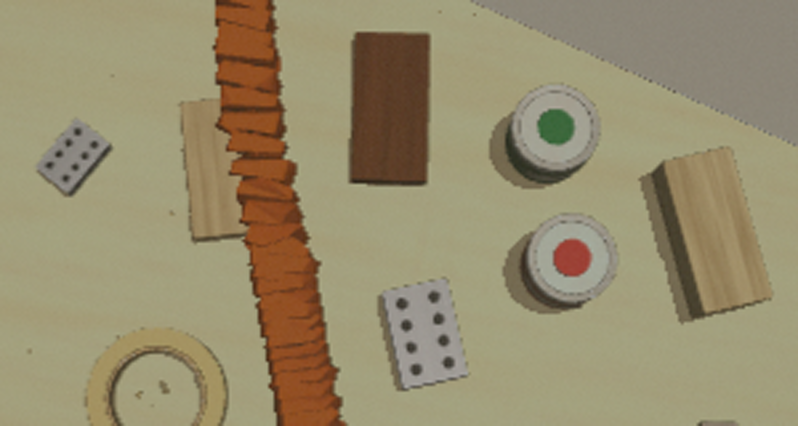

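View pics/c2.png

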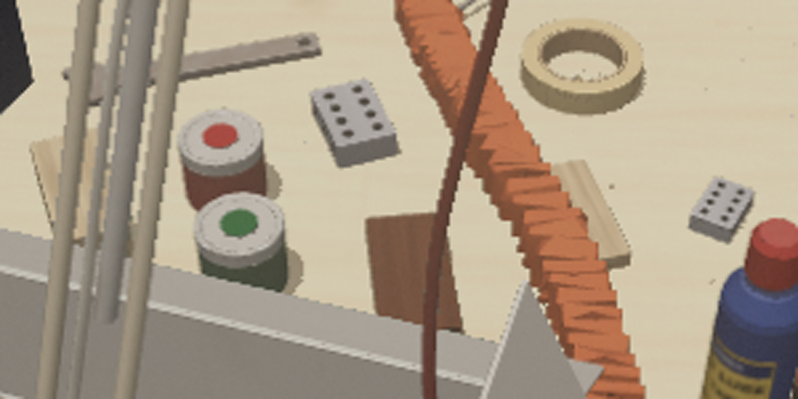

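The crops confirm it. The larger steel block has 2x4 holes and its top-face corners sit around (323–356, 265–306). The small 2x4 block is the decoy. The birch piece's right edge is hidden by the hose in both views. Next I'll compute poses and the hose height.

```bash
cat > h.py <<'E'
from workcell import manip, planner, sensors, vision
import cv2, numpy as np
from scipy.spatial.transform import Rotation as R
def ray(c,px):
    p=cv2.undistortPoints(np.array(px,float).reshape(-1,1,2),c["mtx"],np.array([c["k1"],0,0,0.]))[:,0]
    return R.from_quat(c["orientation"]).apply(np.c_[p[:,0],-p[:,1],-np.ones(len(p))])
def back(c,px,z):
    d=ray(c,px); o=np.array(c["position"]); return o+d*((z-o[2])/d[:,2])[:,None]
def proj(c,P):
    q=R.from_quat(c["orientation"]).inv().apply(np.atleast_2d(P)-c["position"]); q=q*[1,-1,-1]
    return cv2.projectPoints(q,np.zeros(3),np.zeros(3),c["mtx"],np.array([c["k1"],0,0,0.]))[0][:,0]
E
cat > m.py <<'E'
from h import *
T=vision.camera("top");S=vision.camera("side")
c1=lambda p:np.array(p)/2.66+[180,160]-.3
c2=lambda p:np.array(p)/2.66+[180,180]-.3
for n,z,p in(("dark",.018,[(356,33),(429,34),(428,184),(350,183)]),("cream",.045,[(664,163),(732,147),(771,296),(704,314)]),("steel",.025,[(380,294),(447,279),(467,374),(403,389)]),("birchL",.016,[(182,103),(193,240)])):
    P=back(T,c1(p),z);C=P.mean(0);d=(P[0]-P[-1]) if len(P)<4 else (P[0]+P[1]-P[2]-P[3])/2
    print(n,C.round(4),"yaw of y-axis",np.arctan2(d[1],d[0]).round(3),"sides",np.linalg.norm(np.diff(P[:,:2],axis=0),axis=1).round(4),"side px crop",((proj(S,C)-180)*2.66).round(0))
for n,p,q in(("green",(556,127),(238,223)),("red",(572,258),(219,136))):
    P=back(T,c1(p),.058)[0];print(n,P.round(4),((proj(S,P)-180)*2.66).round(),q)
for n,p in(("L",[(217,50),(222,100),(243,210),(262,310)]),("R",[(273,20),(283,100),(297,200),(318,300)])):
    for h in(.02,.05,.1):
        P=back(T,c1(p),h);print("hose",n,h,P[:,:2].round(3).tolist(),((proj(S,P)-180)*2.66).round().tolist())
E
python3 m.py
```

```text
dark [0.5409 0.2899 0.018 ] yaw of y-axis -0.016 sides [0.058  0.1212 0.0608] side px crop [[411. 265.]]
cream [0.4425 0.0432 0.045 ] yaw of y-axis 0.223 sides [0.0537 0.1164 0.0524] side px crop [[ 77. 179.]]
steel [0.3631 0.2634 0.025 ] yaw of y-axis 0.225 sides [0.0526 0.0736 0.0497] side px crop [[353. 108.]]
birchL [0.4891 0.4485 0.016 ] yaw of y-axis 0.11 sides [0.1097] side px crop [[605. 200.]]
green [0.5174 0.1657 0.058 ] [[239. 220.]] (238, 223)
red [0.4178 0.1552 0.058 ] [[220. 133.]] (219, 136)
hose L 0.02 [[0.586, 0.428], [0.545, 0.423], [0.458, 0.404], [0.38, 0.387]] [[606.0, 290.0], [588.0, 251.0], [542.0, 175.0], [505.0, 114.0]]
hose L 0.05 [[0.577, 0.424], [0.538, 0.419], [0.453, 0.401], [0.378, 0.385]] [[602.0, 253.0], [584.0, 216.0], [539.0, 142.0], [503.0, 84.0]]
hose L 0.1 [[0.563, 0.419], [0.525, 0.414], [0.445, 0.397], [0.373, 0.381]] [[595.0, 189.0], [578.0, 155.0], [534.0, 87.0], [499.0, 32.0]]
hose R 0.02 [[0.611, 0.384], [0.546, 0.375], [0.466, 0.362], [0.389, 0.345]] [[554.0, 321.0], [525.0, 257.0], [492.0, 187.0], [455.0, 124.0]]
hose R 0.05 [[0.602, 0.382], [0.538, 0.373], [0.461, 0.361], [0.386, 0.344]] [[551.0, 283.0], [523.0, 222.0], [489.0, 154.0], [454.0, 94.0]]
hose R 0.1 [[0.586, 0.378], [0.526, 0.37], [0.452, 0.358], [0.381, 0.342]] [[545.0, 217.0], [518.0, 161.0], [486.0, 97.0], [451.0, 41.0]]
```

```bash
cat >> h.py <<'E'
def ori(phi):
    c,s=np.cos(phi),np.sin(phi); best=None
    for k in (0,np.pi):
        c,s=np.cos(phi+k),np.sin(phi+k)
        q=R.from_matrix(np.array([[-s,c,0],[c,s,0],[0,0,-1]]).T).as_quat()
        j=planner.ik([.5,.2,.25],q)
        if j is not None and (best is None or abs(j[5])<best[0]): best=(abs(j[5]),q)
    return best[1]
def st(m):
    s=sensors.read_state();print(m,round(s["t"],1),np.round(s["position"],4),"open",round(s["opening"],4),"F",np.round(s["wrist_force"],1),"g",round(s["grasp_force"],1),flush=True)
E
python3 - <<'E'
from h import *
T=vision.camera("top");print("nadir",proj(T,[T["position"][0],T["position"][1],0]),"filter base",back(T,[(477,337),(553,243)],0)[:,:2],"box base",back(T,[(280,120),(405,181),(510,225)],0)[:,:2])
a=.11;l=np.array([-np.sin(a),np.cos(a)])
p=np.array([.4891,.4485])-.011*l
o=ori(a)
manip.set_gripper(0.0)
manip.goto([*p,.20],o)
manip.move_linear([*p,.135])
print(manip.move_linear([*p,.105],feed=.02,force_limit=8));st("press")
z=sensors.read_state()["position"][2]
manip.move_linear([*(p+.035*l),z-.0005],feed=.05);st("drag")
manip.move_linear([*(p+.035*l),.20],feed=.2)
manip.goto([.2,.52,.3],o);manip.set_gripper(.09)
c=vision.camera("top");cv2.imwrite("pics/t1.png",cv2.resize(c["frame"][160:320,180:480,::-1],None,fx=2.66,fy=2.66,interpolation=cv2.INTER_CUBIC));st("end")
E
```

```text
nadir [[316.44740983 324.74660044]] filter base [[ 0.26273093 -0.01785534]
 [ 0.45776828 -0.18482329]] box base [[ 0.72434034  0.39260683]
 [ 0.58922348  0.12188213]
 [ 0.49531397 -0.09732072]]
True
press 4.5 [0.4903 0.4375 0.1137] open 0.0008 F [-0.8 -0.4  3. ] g 2.0
drag 5.4 [0.4867 0.4732 0.1137] open 0.0009 F [-0.2 -0.9  5.3] g 2.5
end 8.6 [0.2  0.52 0.3 ] open 0.0902 F [ 0.  -0.  -0.1] g 0.0
```

View pics/t1.png

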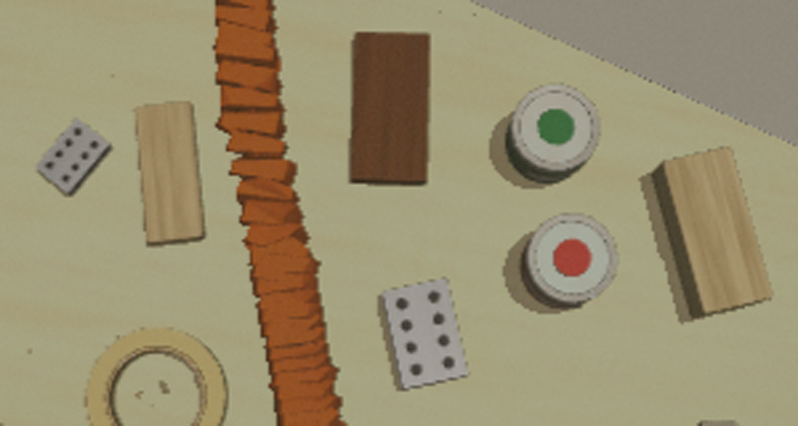

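The drag cleared the hose. The birch now has corners in the crop at (136,107), (191,102), (204,238) and (148,244), and nothing else moved.

```bash
cat >> h.py <<'E'
H=.27
def carry(a,pa,za,b,pb,zb,op,grip,down=6):
    """pick with TCP at a, closing along pa, height za; put at b, pb, zb"""
    manip.set_gripper(op)
    manip.goto([*a,H],ori(pa)); manip.move_linear([*a,za+.04],feed=.3)
    if manip.move_linear([*a,za],feed=.06,force_limit=12): st("EARLY CONTACT"); 
    manip.set_gripper(0.0,grip); st("grip")
    w=sensors.read_state()["opening"]
    manip.move_linear([*a,za+.02],feed=.08); manip.move_linear([*a,H],feed=.3); st("lifted")
    manip.goto([*b,H],ori(pb)); manip.move_linear([*b,zb+.03],feed=.2)
    print("touch",manip.move_linear([*b,zb-.006],feed=.025,force_limit=down)); st("down")
    manip.set_gripper(w+.014); manip.pause(.2)
    manip.move_linear([*b,zb+.06],feed=.1); manip.move_linear([*b,H],feed=.3); st("away")
E
python3 - <<'E'
from h import *
T=vision.camera("top")
P=back(T,np.array([(136,107),(191,102),(204,238),(148,244)])/2.66+[180,160]-.3,.016)
d=(P[0]+P[1]-P[2]-P[3])/2;y=np.arctan2(d[1],d[0]);C=P.mean(0)[:2]
print(C,y,np.linalg.norm(np.diff(P[:,:2],axis=0),axis=1))
u=lambda a:np.array([np.cos(a),np.sin(a)])
D=np.array([.5409,.2899]);K=np.array([.4425,.0432]);S=np.array([.3631,.2634])
carry(C-.01*u(y),y+np.pi/2,.100,D-.01*u(-.016),-.016+np.pi/2,.118,.058,20)
carry(S-.005*u(.225),.225+np.pi/2,.101,K-.005*u(.223),.223+np.pi/2,.146,.068,50)
manip.goto([.2,.52,.3],ori(.11+np.pi/2))
c=vision.camera("top");cv2.imwrite("pics/t2.png",cv2.resize(c["frame"][160:320,180:480,::-1],None,fx=2.66,fy=2.66,interpolation=cv2.INTER_CUBIC));st("end")
E
```

```text
[0.48799254 0.46230769] 0.12286982709400235 [0.0434066  0.10907488 0.04350846]
grip 12.8 [0.4784 0.4613 0.1006] open 0.0445 F [ 0.8 -0.3  1.8] g 20.0
lifted 13.9 [0.4774 0.4605 0.2683] open 0.0452 F [-0.1  0.2 -2.1] g 20.0
touch True
down 16.5 [0.5307 0.29   0.1183] open 0.045 F [-0.4 -0.8  4.4] g 20.0
away 18.3 [0.5311 0.2901 0.2706] open 0.0584 F [ 0.1  0.4 -0.2] g 0.0
grip 23.1 [0.3586 0.262  0.1013] open 0.0507 F [ 1.  -2.8  2.1] g 50.0
lifted 24.1 [0.357  0.2618 0.2681] open 0.0504 F [-0.7 -0.3 -7.8] g 50.0
touch True
down 26.8 [0.4375 0.0421 0.1463] open 0.0507 F [ 0.1 -0.   5.2] g 50.0
away 28.5 [0.4381 0.042  0.2707] open 0.0644 F [-0.1 -0.3 -0.4] g 0.0
end 30.5 [0.2007 0.5195 0.2996] open 0.0645 F [-1.   0.3 -0. ] g 0.0
```

View pics/t2.png

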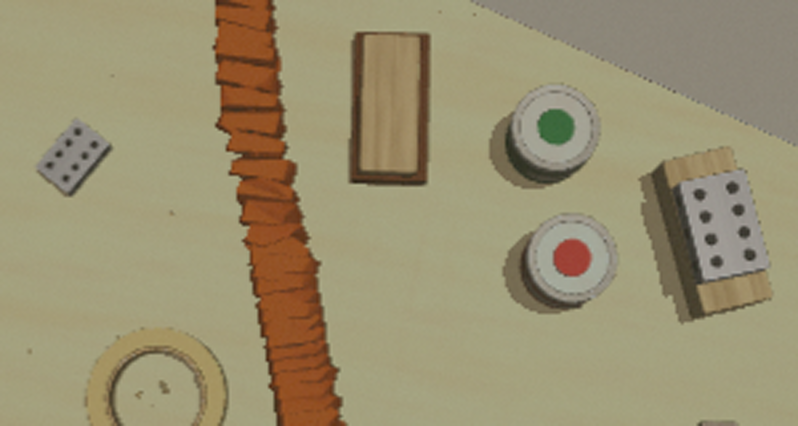

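Both pieces sit squarely on their bases: the birch is centred near (390,103) in the crop and the steel block near (721,226). The tins are next, aimed at the measured centres.

Run:
```python
from h import *
T=vision.camera("top")
f=lambda p,z:back(T,np.array(p)/2.66+[180,160]-.3,z).mean(0)[:2]
B=f([(362,34),(420,33),(418,172),(360,172)],.034);S=f([(677,184),(742,167),(767,268),(700,283)],.070)
print("birch",B,B-[.5409,.2899],"steel",S,S-[.4425,.0432])
if max(np.hypot(*(B-[.5409,.2899])),np.hypot(*(S-[.4425,.0432])))>.009: raise SystemExit
carry(np.array([.4178,.1552]),np.pi/2,.112,B,np.pi/2,.146,.084,30)
carry(np.array([.5174,.1657]),1.165,.112,S,1.165,.182,.084,30)
manip.goto([.2,.52,.3],ori(.11+np.pi/2))
for n in("top","side"):
    c=vision.camera(n);cv2.imwrite(f"pics/{n}3.png",cv2.resize(c["frame"][160:320,180:480,::-1],None,fx=2.66,fy=2.66,interpolation=cv2.INTER_CUBIC))
st("end")
```

```text
birch [0.5414762 0.2907757] [0.0005762 0.0008757] steel [0.44171045 0.0466947 ] [-0.00078955  0.0034947 ]
grip 34.5 [0.4181 0.1552 0.1123] open 0.0659 F [-0.3 -1.1  2.2] g 30.0
lifted 35.5 [0.4168 0.155  0.2685] open 0.0657 F [ 0.9  0.6 -3.7] g 30.0
touch True
down 37.9 [0.5413 0.2908 0.1464] open 0.0655 F [ 0.1 -0.7  4.6] g 30.0
away 39.7 [0.542  0.291  0.2711] open 0.0796 F [-0.5 -0.7 -1.2] g 0.0
grip 42.4 [0.5176 0.1656 0.1124] open 0.065 F [-0.7 -0.   2.2] g 30.0
lifted 43.4 [0.5165 0.1655 0.2687] open 0.0654 F [-0.3 -0.3 -2.7] g 30.0
touch True
down 45.5 [0.4415 0.0467 0.1823] open 0.0652 F [-0.4  0.4  4.7] g 30.0
away 47.2 [0.4425 0.0466 0.2707] open 0.0792 F [ 0.5 -0.2  0. ] g 0.0
end 49.2 [0.201  0.5195 0.2999] open 0.0788 F [-0.4 -0.2 -0.2] g 0.0
```

View pics/top3.png

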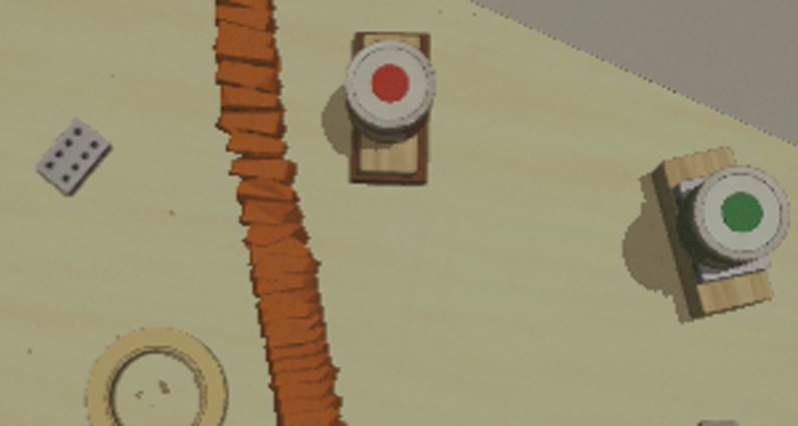

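View pics/side3.png

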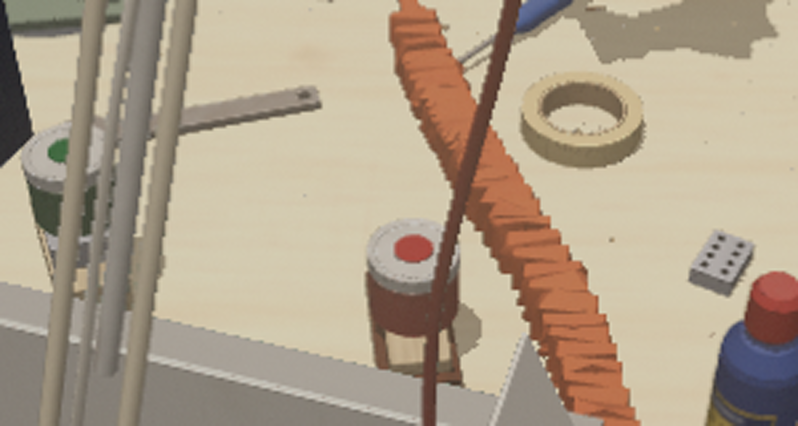

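Both tins stand upright on their stacks, with the red dot at (390,83) and the green dot at (742,211) in the crop. I'll check their positions numerically and hand in if they're within tolerance.

Run:
```python
from h import *
T=vision.camera("top")
f=lambda p,z:back(T,np.array([p])/2.66+[180,160]-.3,z)[0,:2]
e=[f((390,83),.092)-[.5415,.2908],f((742,211),.128)-[.4417,.0467]];print(e)
if max(np.hypot(*x) for x in e)<.007: print(manip.close_job())
```

```text
[array([-3.59716317e-05,  1.07895177e-03]), array([0.00094626, 0.00062224])]
the job is handed in; nothing more can be done
None
```

Both glue-ups are stacked and the job was handed in at about 49 s: each tin measured within about 1 mm of the centre of its piece, the birch about 1 mm off its strip's centre and the steel about 4 mm off its block's. The judge's verdict isn't shown.

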